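Shut and lock the polisher's gearbox panel

TASK

The access panel of the wheel polisher's gearbox stands ajar. With the fingertips push it down flush, then set a fingertip in the slot of each of the two quarter-turn cams in front of it and turn the cam as far as it goes, so that its tongue lies over the panel's edge and locks it; then draw clear. Turn the cams by their slots, not by pushing on the tongues, do not swing the panel further open, and leave the loose things lying about where they are.

Things in the scene. Friction and masses are not known exactly. Their poses are not given: they have to be found in the camera images.
- gearbox: the flat grey gearbox housing of a wheel polisher, fixed to the bench, 370 mm wide; its flat deck is 50 mm above the bench. Origin: on the bench (z = 0) under the housing's middle; its x axis points away from the robot from the cams towards the hinge and the finned motor, y to the left along the hinge, z up. It stands turned by up to 0.3 rad. In this frame the two cam axes stand at x = -130 mm, y = +100 mm (left) and y = -100 mm (right).
- panel_edge (a point): the middle of the top of the access panel's free (robot-side) edge, moving with the panel. The panel is a plain aluminium plate 190 mm (hinge to free edge) x 210 mm wide x 8 mm thick with three shallow ribs, hinged along its far edge over a well in the deck. Shut, it lies flat on the deck with its top 60 mm above the bench and this point at x = -75 mm in the gearbox frame.
- panel_hinge (a point): the middle of the panel's hinge line, 56 mm above the bench, at x = +120 mm, y = 0 in the gearbox frame; the hinge line runs along the gearbox's y axis. The panel's free edge is 195 mm from it.
- panel (a joint): opening angle of the access panel, rad: 0 = shut flat on the deck (a hard stop), grows as the free edge rises, at most 0.9. It starts between 0.22 and 0.5. A stiff hinge keeps the panel where it is left; about 1 to 3 N pushed down near the free edge moves it.
- cam_left (a joint): turn of the left cam (the one at the gearbox's +y), rad: 0 = unlocked, tongue pointing outward along the gearbox's +y; pi/2 = locked, tongue pointing away from the robot along the gearbox's +x, over the panel's edge. Hard stops at 0 and pi/2. It grows CLOCKWISE seen from above. It starts between 0 and 0.5 and stays where it is left; turning it takes about 0.15 N m (about 4 to 5 N at the end of the slot).
- cam_right (a joint): turn of the right cam (the one at the gearbox's -y), rad: 0 = unlocked, tongue pointing outward along the gearbox's -y; pi/2 = locked, tongue along the gearbox's +x over the panel's edge. Same stops, start and stiffness, but it grows COUNTER-CLOCKWISE seen from above.
- cam_left_slot (a point): the centre of the slot floor of the left cam, on the cam's upright axis, 74 mm above the bench; its x axis points along the slot towards the tongue, z up. The cam's head is a round steel disc 100 mm in diameter, its top 92 mm above the bench; a straight slot 38 mm wide and 18 mm deep runs right across it and is open at both ends and at the top.
- tongue_left_tip (a point): the end of the left cam's tongue, a steel bar 22 mm wide and 5 mm thick that sticks out 23 mm from under the head, in line with the slot, 73 mm from the cam's axis, 65.5 mm above the bench (3 mm clear over the shut panel). It is solid against the panel: turned in before the panel is down, it blocks the panel.
- cam_right_slot (a point): the centre of the slot floor of the right cam, on the cam's upright axis, 74 mm above the bench; its x axis points along the slot towards the tongue, z up. The cam's head is a round steel disc 100 mm in diameter, its top 92 mm above the bench; a straight slot 38 mm wide and 18 mm deep runs right across it and is open at both ends and at the top.
- tongue_right_tip (a point): the end of the right cam's tongue, a steel bar 22 mm wide and 5 mm thick that sticks out 23 mm from under the head, in line with the slot, 73 mm from the cam's axis, 65.5 mm above the bench (3 mm clear over the shut panel). It is solid against the panel: turned in before the panel is down, it blocks the panel.
- lug_nut: a lone steel wheel nut, 24 mm across, 28 mm tall, standing on the gearbox's front rail between the two cams; a bystander, loose, origin at the centre of its underside.
- socket: a steel impact socket, 28 mm across, 45 mm tall, standing on the gearbox's left side rail beside the panel; a bystander, loose, origin at the centre of its underside.
- centre_cap: a black plastic wheel centre cap, a disc 58 mm across, 14 mm tall, lying on the gearbox's right side rail beside the panel; a bystander, loose, origin at the centre of its underside.
- jar: a clear jar, 70 mm across, 90 mm tall, on the bench to the right of the gearbox; a bystander, loose, origin at the centre of its underside.
- spray_can: a grey can, 66 mm across, 170 mm tall, on the bench to the right of the gearbox; a bystander, loose, origin at the centre of its underside.
- wrench: a steel wrench 220 mm long lying on the bench to the left of the gearbox; a bystander, loose, origin at the middle of its length, underside.
- mug: a white mug, 80 mm across, 90 mm tall, on the bench to the left of the gearbox; a bystander, loose, origin at the centre of its underside.

How it is judged:
By the outcome, as a careful person would: the job done as asked, in the order asked, and still so for the second after the job is handed in, with the robot touching nothing.
It also fails if it takes over 64 s, if anything falls off the work surface, if the arm or the gripper's body presses on something with over 40 N, if the wrist force passes 120 N, or if a joint passes its speed limit or range.

ROBOT

A 6-joint arm with a two-finger parallel gripper is mounted at the origin on the work surface. World frame = base frame: x ahead of the robot, y to its left, z up, the work surface at z = 0. Lengths are in m, angles in rad, forces in N, time in s.
With the tool pointing down it reaches from about 0.425 to 0.95 m from the base axis. Payload 3.5 kg.
Tool frame: the origin (TCP) lies at the very end of the fingers, on their centre line; the grasp point (between the pads) lies 19 mm behind it; x points along the fingers, z is the direction in which the jaws open and shut, and the axes are right-handed (so a half turn about x gives the same grasp; the last joint's range is limited). The gripper opens to 85 mm and grips with 20 to 120 N. Pads are 22 mm wide; open, the fingers measure 114 mm over their backs; the gripper's body (76 mm by 85 mm) begins 54 mm behind the grasp point. The pads swing forward as they close: fully open they stand 13 mm farther back than shut.
Start: joints at [1.08, 0.286, 1.577, -0, 1.279, -0.15], TCP at [0.226, 0.636, 0.231] pointing down, gripper open.
Joint ranges: [-2.77, 2.77], [-0.9, 2.22], [0.21, 2.48], [-1.53, 4.67], [0.24, 2.81], [-2.84, 2.84]. Speed limits (rad/s): [2.79, 2.79, 3.14, 3.14, 3.14, 3.14].

INTERFACE

Orientations are given as a rotation vector (axis times angle).
In Python, from station import manip gives the robot as it stands. The module is installed in compiled form; this text tells all that it offers.
- The arm moves only by the tool play_rows, never from a script. Its arguments are lists of equal length, an entry for each row: "translation": the shift along the tool's x, y, z in mm, a list of three; "yaw": the turn about the tool's x in degrees. In form: {"translation": [[tx, ty, tz], ...], "yaw": [yaw, ...]}. A call has 1 to 20 rows; each row shifts and turns the pose as measured when the row begins, along the tool's axes as they then stand; what a row does not reach is not made up. A row lasts 1/8 s, in which the tool goes at most 62.5 mm and 10.7 degrees, less where a joint would pass 70% of its speed; a pose out of reach is approached as far as the arm can. A call with a gripper value outside its range is refused whole. "grip" is the closure in counts, from 0 (fully open) to 255 (shut), set as the call begins (left out, the last holds). The fingers move at their own pace and stop on an object; the grip force is fixed at half the most. Time passes only in rows, so rows that do not move let the fingers close. It gives the time, the measured TCP pose, the force and the opening at its end, in the units of the state.
- manip.state(): the state, without advancing time (a new reading comes with each control period).
- manip.capture(name): name is "side" or "top" or "wrist"; returns a dict with "color" (384x512x3 uint8, red, green, blue), "mtx" (3x3 intrinsics, pixels), "R" (3x3) and "t" (3): a world point X has camera coordinates R X + t. Camera axes: x right, y down, z forward; pixel columns grow to the right and rows downward; lengths in m; the calibration is good to about 2 mm. A picture is of the moment at which its call begins. There is no depth.
- manip.finish_job(): hands the job in, once; it reports no verdict.
The state is a dict: "time_s": time; "q": joint angles; "joint_velocities": joint speeds; "joint_efforts": joint torques, N m; "ee_pos": TCP position; "tool_rot": TCP orientation; "wrist_force": force on the tool from outside, world axes, zero at the start; "ft_torque": the same for the moment, N m; "grip_width": opening from 0.0 (shut) to 1.0 (fully open).
Only numpy, scipy, OpenCV 4.12 (cv2) and the standard library are available. Lean on these libraries where they do the work, as an engineer would, in place of code of your own. Each camera call takes 0.05 s, during which the arm holds its last target. There are 200 camera calls.

## Working session

There is one attempt and no reset: what is moved stays moved. The work goes in short steps, Python scripts to look and compute and a tool call to move; the robot and the scene stay as the last step left them, time stands still between calls to the robot, and variables do not carry over. Pictures are saved under pics/ and viewed, about 8 in all and at most 12, crops included, and the job is handed in when it is done.

Besides the shell and the picture viewer there is one more tool, called after "Request:" in YAML: its name, and indented under it one key for each argument. play_rows: Moves the arm, as the interface text tells. Its arguments: {"type":"object","properties":{"translation":{"type":"array"},"yaw":{"type":"array"},"grip":{"type":"number"}},"required":["translation","yaw"]}

```bash
mkdir -p pics; cat > h.py <<'E'
import numpy as np, cv2
from station import manip
def cap(n,f=None):
    c=manip.capture(n)
    if f: cv2.imwrite(f,cv2.cvtColor(c["color"],cv2.COLOR_RGB2BGR))
    return c
def ray(c,u,v,z):
    d=c["R"].T@np.linalg.inv(c["mtx"])@[u,v,1]; o=-c["R"].T@c["t"]
    return o+d*(z-o[2])/d[2]
def proj(c,X):
    p=c["mtx"]@(c["R"]@np.array(X)+c["t"]); return p[:2]/p[2]
E
python3 - <<'E'
from h import *
import pickle
a=cap("top");b=cap("side");pickle.dump((a,b),open("c0.pkl","wb"))
i=cv2.cvtColor(np.vstack([a["color"],b["color"]]),cv2.COLOR_RGB2BGR)
cv2.imwrite("pics/t0.png",cv2.resize(i[:384],(800,600),interpolation=cv2.INTER_CUBIC));cv2.imwrite("pics/s0.png",cv2.resize(i[384:],(800,600),interpolation=cv2.INTER_CUBIC))
s=manip.state();print(s)
for c in(a,b):print(-c["R"].T@c["t"],c["R"])
E
```

```text
{'time_s': 0.1, 'q': array([ 1.08001597e+00,  2.87130386e-01,  1.57803142e+00, -9.35069160e-06,
        1.27859665e+00, -1.49985554e-01]), 'joint_velocities': array([ 2.26832278e-03, -7.23109436e-04, -2.84820393e-03,  3.82759090e-05,
       -4.63202701e-04, -8.93138124e-04]), 'joint_efforts': array([ 9.13472686e-04, -4.07294548e+01, -2.93698651e+01, -2.15153195e-04,
        3.43584667e-03, -1.69944485e-05]), 'ee_pos': array([0.22529167, 0.63566335, 0.23004951]), 'tool_rot': array([-0.95567504,  1.35335026,  0.95405443]), 'wrist_force': array([-0.5755724 ,  0.30100506, -0.31976122]), 'ft_torque': array([ 0.04251039, -0.02047942,  0.00888619]), 'grip_width': 1.0009474611415918}
[0.52244578 0.03797425 1.11260763] [[ 0.01753152 -0.9997913   0.01048847]
 [-0.99901521 -0.01794361 -0.04057887]
 [ 0.04075861 -0.00976673 -0.99912129]]
[0.25965711 0.81048317 0.8095956 ] [[-0.92757481 -0.37350516  0.00994295]
 [-0.25382401  0.61038023 -0.75033949]
 [ 0.27418669 -0.69851977 -0.66097791]]
```

View pics/t0.png

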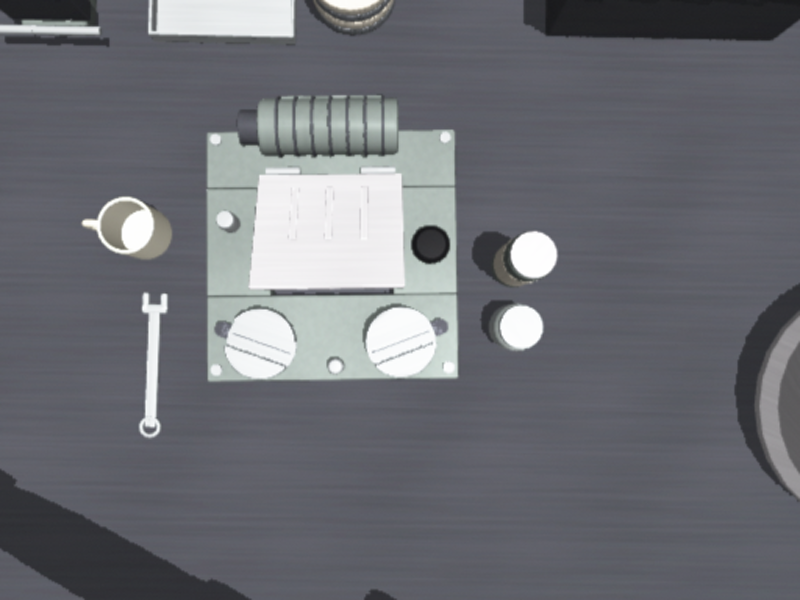

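View pics/s0.png

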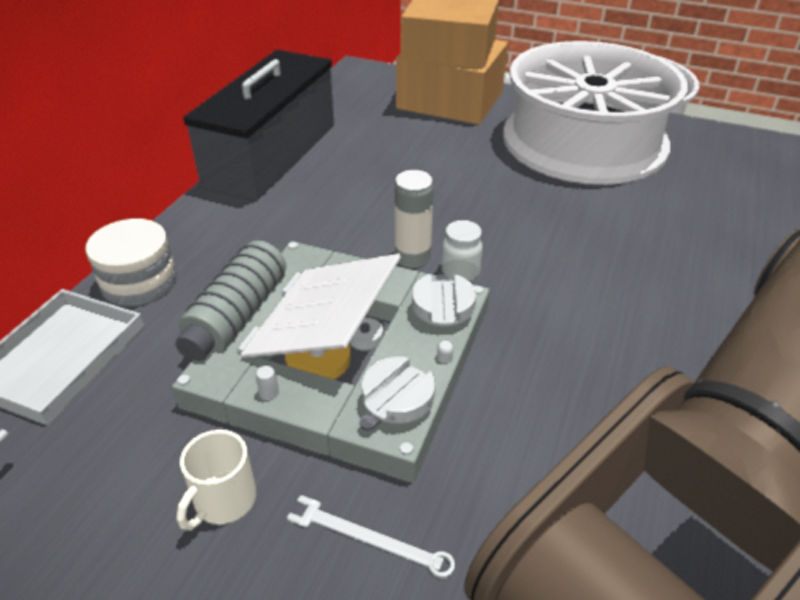

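```bash
python3 - <<'E'
from h import *
import pickle
a,b=pickle.load(open("c0.pkl","rb"))
im=a["color"];g=im.min(2)
m=(g>200).astype(np.uint8)
m=cv2.morphologyEx(m,cv2.MORPH_CLOSE,np.ones((3,3)))
for c in cv2.findContours(m,cv2.RETR_EXTERNAL,cv2.CHAIN_APPROX_NONE)[0]:
    if cv2.contourArea(c)<30: continue
    (x,y),r=cv2.minEnclosingCircle(c)
    print("blob",round(x*1.5625),round(y*1.5625),r*1.5625,ray(a,x,y,.092).round(4), cv2.minAreaRect(c))
for u,v in[(208,380),(458,378),(207,132),(455,130)]: print(ray(a,u/1.5625,v/1.5625,.05).round(4))
cv2.imwrite("pics/z.png",cv2.resize(cv2.cvtColor(im[185:250,125:300],cv2.COLOR_RGB2BGR),(800,297),interpolation=cv2.INTER_CUBIC))
E
```

```text
blob 215 370 5.949978902935982 [0.4675 0.2797 0.092 ] ((138.0, 236.5), (7.0, 6.0), 90.0)
blob 335 366 6.3096776604652405 [0.4751 0.1111 0.092 ] ((214.5, 234.5), (7.0, 7.0), 90.0)
blob 260 344 35.964396595954895 [0.5051 0.217  0.092 ] ((166.5, 219.5), (43.0, 45.0), 90.0)
blob 414 347 49.36448037624359 [ 5.038e-01 -3.000e-04  9.200e-02] ((262.5, 219.0), (44.0, 57.0), 90.0)
blob 521 326 21.442539989948273 [ 0.5358 -0.1513  0.092 ] ((333.0, 209.0), (26.0, 26.0), 90.0)
blob 154 364 71.04237675666809 [0.4738 0.3655 0.092 ] ((98.00685119628906, 232.99334716796875), (15.0121431350708, 90.16744232177734), 0.7742201685905457)
blob 533 254 22.96651005744934 [ 0.6392 -0.1678  0.092 ] ((341.0, 162.5), (29.0, 28.0), 90.0)
blob 224 218 8.043617755174637 [0.6825 0.2724 0.092 ] ((143.5, 139.5), (9.0, 9.0), 90.0)
blob 117 224 34.84339416027069 [0.6706 0.4232 0.092 ] ((78.25, 142.75), (38.18376159667969, 36.06244659423828), 45.0)
blob 326 232 94.42536234855652 [0.665  0.1274 0.092 ] ((208.45501708984375, 145.7104034423828), (76.65131378173828, 100.09988403320312), 89.0759506225586)
blob 48 29 48.49432408809662 [0.95   0.5309 0.092 ] ((31.0123348236084, 18.05590057373047), (62.05939483642578, 3.6097187995910645), 1.5911403894424438)
blob 351 0 25.781404972076416 [1.0019 0.099  0.092 ] ((224.5, 2.5), (5.0, 33.0), 90.0)
blob 221 17 73.57129454612732 [0.9725 0.2853 0.092 ] ((141.0, 11.0), (22.0, 92.0), 90.0)
[0.4498 0.2992 0.05  ]
[ 0.4589 -0.0675  0.05  ]
[0.817 0.311 0.05 ]
[ 0.8276 -0.0578  0.05  ]
```

View pics/z.png

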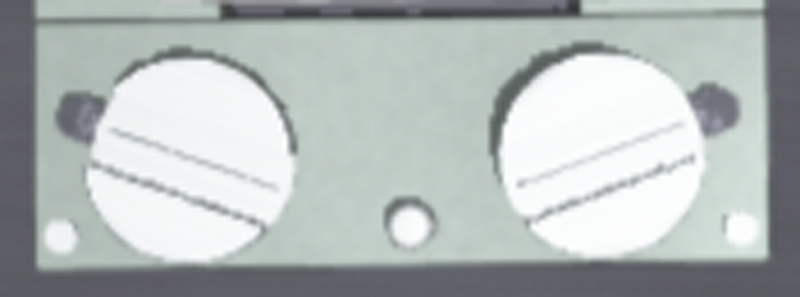

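```bash
cat >> h.py <<'E'
from scipy.spatial.transform import Rotation as Ro
def st(): 
    s=manip.state();R=Ro.from_rotvec(s["tool_rot"]).as_matrix()
    print("t",s["time_s"],"p",s["ee_pos"].round(4),"F",s["wrist_force"].round(1),"q",s["q"].round(3),"w",round(s["grip_width"],3),"zdir",round(np.degrees(np.arctan2(R[1,2],R[0,2])),1),"xax",R[:,0].round(3))
    return s,R
def to(X):
    s,R=st(); print("tool shift mm",(R.T@(np.array(X)-s["ee_pos"])*1000).round(1))
C=np.array([.638,.121,0]);YW=.028
def gb(x,y,z): return C+Ro.from_euler("z",YW).apply([x,y,z])
E
python3 - <<'E'
from h import *
import pickle
from scipy.optimize import brentq
a,b=pickle.load(open("c0.pkl","rb"))
def e(t,y):return gb(.12-.195*np.cos(t)+.004*np.sin(t)*-1,y,.056+.195*np.sin(t)+.004*np.cos(t))
for t in(.25,.3,.35,.4,.45,.5): print(t,*[(proj(c,e(t,y))*1.5625).round(0) for c in(a,b) for y in(.105,-.105)])
for y in (.1,-.1): print(gb(-.13,y,.074), proj(a,gb(-.13,y,.092))*1.5625, proj(b,gb(-.13,y,.092))*1.5625)
to(gb(-.035,0,.2))
E
```

```text
0.25 [254. 301.] [405. 299.] [354. 363.] [407. 272.]
0.3 [253. 298.] [405. 297.] [352. 358.] [406. 267.]
0.35 [252. 296.] [405. 294.] [350. 353.] [404. 262.]
0.4 [250. 293.] [405. 292.] [347. 348.] [402. 257.]
0.45 [249. 290.] [405. 288.] [344. 342.] [400. 252.]
0.5 [248. 286.] [406. 285.] [341. 337.] [397. 247.]
[0.50525132 0.21732128 0.074     ] [259.87668038 343.49658134] [396.52430738 380.51182355]
[0.51085059 0.01739967 0.074     ] [401.50445697 341.99457935] [442.30893223 290.6208816 ]
t 0.1 p [0.2253 0.6357 0.23  ] F [-0.6  0.3 -0.3] q [ 1.08   0.287  1.578 -0.     1.279 -0.15 ] w 1.001 zdir 70.5 xax [-0.001 -0.002 -1.   ]
tool shift mm [  30.7 -528.4 -359.7]
```

Request:
play_rows:
  translation:
    - [0,-20,-14]
    - [0,-44,-30]
    - [0,-44,-30]
    - [0,-44,-30]
    - [0,-44,-30]
    - [0,-44,-30]
    - [0,-44,-30]
    - [0,-44,-30]
    - [0,-44,-30]
    - [0,-44,-30]
    - [0,-44,-30]
    - [0,-44,-30]
    - [0,-20,-14]
    - [0,0,0]
  yaw: [0,0,0,0,0,0,0,0,0,0,0,0,0,0]
  grip: 255

```text
time_s: 1.85
ee_pos: [0.6078, 0.0893, 0.2271]
tool_rot: [-0.956, 1.365, 0.946]
wrist_force: [-0.7, 0.7, -0.3]
grip_width: 0.004
```

```bash
python3 -c "
from h import *
to(gb(-.04,0,.145))"
```

```text
t 1.85 p [0.6078 0.0893 0.2271] F [-0.7  0.7 -0.3] q [-0.015  0.162  1.732 -0.012  1.253 -1.234] w 0.004 zdir 70.1 xax [-0.005 -0.011 -1.   ]
tool shift mm [81.8 19.5 26.4]
```

Request:
play_rows:
  translation:
    - [20,10,13]
    - [30,10,13]
    - [22,0,0]
    - [10,0,0]
    - [10,0,0]
    - [10,0,0]
    - [10,0,0]
    - [10,0,0]
    - [10,0,0]
    - [10,0,0]
  yaw: [0,0,0,0,0,0,0,0,0,0]

```text
time_s: 3.1
ee_pos: [0.5906, 0.1271, 0.077]
tool_rot: [-0.958, 1.363, 0.953]
wrist_force: [-0.8, 1.0, 0.9]
grip_width: 0.002
```

```bash
python3 -c "
from h import *
to(gb(-.04,0,.06))
"
```

```text
t 3.1 p [0.5906 0.1271 0.077 ] F [-0.8  1.   0.9] q [ 0.048  0.308  1.854 -0.01   0.987 -1.175] w 0.002 zdir 70.4 xax [-0.007 -0.009 -1.   ]
tool shift mm [17.  -9.5 -4.2]
```

Request:
play_rows:
  translation:
    - [6,-4,0]
    - [5,0,0]
    - [4,0,0]
    - [3,0,0]
    - [3,0,0]
    - [2,0,0]
  yaw: [0,0,0,0,0,0]

```text
time_s: 3.85
ee_pos: [0.5943, 0.1255, 0.0601]
tool_rot: [-0.957, 1.369, 0.957]
wrist_force: [-4.7, -0.3, 7.6]
grip_width: -0.002
```

Request:
play_rows:
  translation:
    - [3,0,0]
    - [3,0,0]
    - [3,0,0]
  yaw: [0,0,0]

```text
time_s: 4.22
ee_pos: [0.5943, 0.1255, 0.06]
tool_rot: [-0.957, 1.373, 0.959]
wrist_force: [-7.4, -0.9, 13.5]
grip_width: 0.0
```

Request:
play_rows:
  translation:
    - [-20,0,0]
    - [-40,0,0]
    - [-30,0,0]
    - [0,0,0]
  yaw: [0,0,0,0]

```text
time_s: 4.72
ee_pos: [0.5966, 0.1264, 0.1523]
tool_rot: [-0.959, 1.371, 0.958]
wrist_force: [0.1, -0.1, -0.7]
grip_width: -0.005
```

```bash
python3 -c "
from h import *
to(gb(-.13,.1,.14))"
```

```text
t 4.725 p [0.5966 0.1264 0.1523] F [ 0.1 -0.1 -0.7] q [ 0.047  0.23   1.796 -0.012  1.132 -1.179] w -0.005 zdir 70.5 xax [-0.016 -0.012 -1.   ]
tool shift mm [ 12.7 116.3  55.6]
```

Request:
play_rows:
  translation:
    - [0,30,14]
    - [0,40,20]
    - [0,30,15]
    - [0,5,2]
    - [0,0,0]
    - [0,0,0]
    - [0,0,0]
    - [0,0,0]
  yaw: [0,0,0,0,0,0,0,0]
  grip: 75

```text
time_s: 5.72
ee_pos: [0.5117, 0.2078, 0.1435]
tool_rot: [-0.955, 1.381, 0.957]
wrist_force: [-0.7, -0.2, 0.0]
grip_width: 0.708
```

```bash
python3 -c "
from h import *
to(gb(-.13,.1,.08))
a=cap('top');b=cap('side');w=cap('wrist')
A=cv2.resize(a['color'][100:260,110:310],(400,320));B=cv2.resize(b['color'][130:310,100:340],(400,300));W=cv2.resize(w['color'],(400,300))
o=np.zeros((600,800,3),np.uint8);o[:300,:400]=A[20:];o[300:,:400]=B;o[:300,400:]=W
cv2.imwrite('pics/m1.png',o[:,:,::-1])
for y in(.105,-.105):
  for x in (-.075,): print(proj(b,gb(x,y,.06)),proj(a,gb(x,y,.06)))
"
```

```text
t 5.725 p [0.5117 0.2078 0.1435] F [-0.7 -0.2  0. ] q [ 0.207  0.123  1.937 -0.011  1.108 -1.015] w 0.708 zdir 70.3 xax [-0.024 -0.015 -1.   ]
tool shift mm [63.5  8.1  8.2]
[229.54678994 248.22437574] [166.53029519 195.51309317]
[262.4284979  189.26172321] [258.60990199 194.58941998]
```

View pics/m1.png

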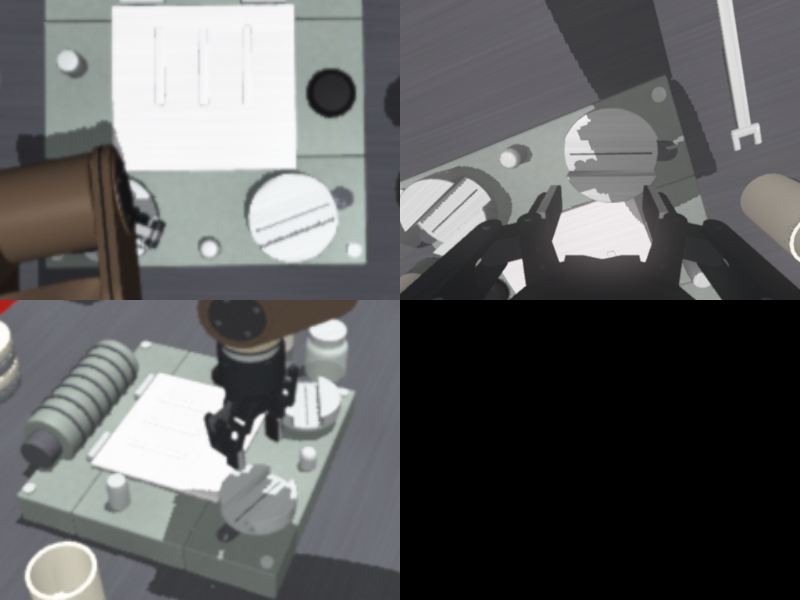

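Request:
play_rows:
  translation:
    - [0,8,8]
    - [20,0,0]
    - [20,0,0]
    - [10,0,0]
    - [5,0,0]
    - [0,0,0]
  yaw: [1,0,0,0,0,0]

```text
time_s: 6.62
ee_pos: [0.5053, 0.2206, 0.0889]
tool_rot: [-0.94, 1.384, 0.942]
wrist_force: [0.6, -0.2, 0.2]
grip_width: 0.709
```

```bash
python3 -c "
from h import *
to(gb(-.13,.1,.074))
"
```

```text
t 6.625 p [0.5053 0.2206 0.0889] F [ 0.6 -0.2  0.2] q [ 0.231  0.193  1.971 -0.01   1.001 -0.971] w 0.709 zdir 69.2 xax [-0.02  -0.013 -1.   ]
tool shift mm [14.9 -1.3 -2.8]
```

Request:
play_rows:
  translation:
    - [5,-1,-3]
    - [4,0,0]
    - [3,0,0]
    - [2,0,0]
    - [0,0,0]
  yaw: [0,0,0,0,0]

```text
time_s: 7.25
ee_pos: [0.506, 0.2171, 0.0756]
tool_rot: [-0.94, 1.382, 0.94]
wrist_force: [-0.1, 0.4, -0.5]
grip_width: 0.705
```

```bash
python3 -c "
from h import *
to(gb(-.13,.1,.074))
b=cap('side');w=cap('wrist')
o=np.hstack([cv2.resize(b['color'][190:310,180:300],(400,400)),cv2.resize(w['color'][:300,100:400],(400,400))])
cv2.imwrite('pics/m2.png',o[:,:,::-1])
"
```

```text
t 7.25 p [0.506  0.2171 0.0756] F [-0.1  0.4 -0.5] q [ 0.225  0.21   1.98  -0.01   0.972 -0.977] w 0.705 zdir 69.2 xax [-0.018 -0.012 -1.   ]
tool shift mm [ 1.6  0.8 -0.1]
```

View pics/m2.png

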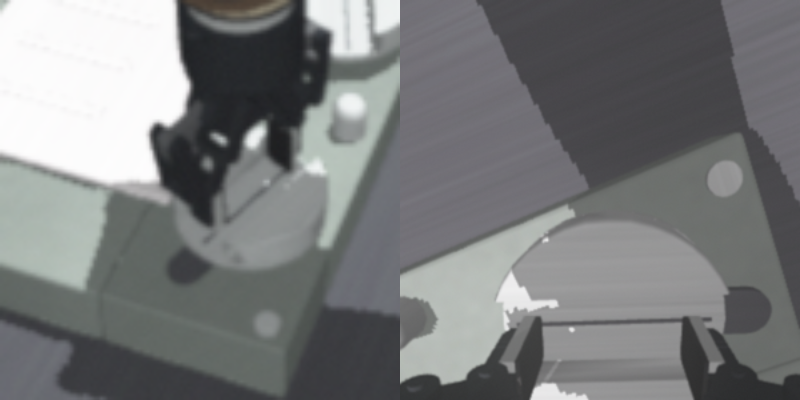

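Request:
play_rows:
  translation:
    - [2,1,0]
    - [2,0,0]
    - [2,0,0]
    - [0,0,0]
  yaw: [0,0,0,0]

```text
time_s: 7.85
ee_pos: [0.5052, 0.2176, 0.0697]
tool_rot: [-0.941, 1.381, 0.94]
wrist_force: [-0.0, 0.1, 0.2]
grip_width: 0.712
```

Request:
play_rows:
  translation:
    - [0,0,0]
    - [0,0,0]
    - [0,0,0]
    - [0,0,0]
    - [0,0,0]
    - [0,0,0]
  yaw: [6,6,6,6,6,6]

```text
time_s: 8.6
ee_pos: [0.5038, 0.2192, 0.0697]
tool_rot: [-0.446, 1.547, 0.438]
wrist_force: [-0.4, -0.9, 0.3]
grip_width: 0.708
```

```bash
python3 -c "
from h import *
to(gb(-.13,.1,.070));print(manip.state()['ft_torque'])
"
```

```text
t 8.6 p [0.5038 0.2192 0.0697] F [-0.4 -0.9  0.3] q [ 0.228  0.217  1.984 -0.007  0.962 -0.33 ] w 0.708 zdir 32.2 xax [-0.02 -0.01 -1.  ]
tool shift mm [-0.3 -2.4  0.2]
[ 0.02979595 -0.05676512  0.1575492 ]
```

Request:
play_rows:
  translation:
    - [0,-2,0]
    - [0,0,0]
    - [0,0,0]
    - [0,0,0]
    - [0,0,0]
    - [0,0,0]
  yaw: [6,6,6,6,6,6]

```text
time_s: 9.35
ee_pos: [0.5038, 0.2189, 0.0698]
tool_rot: [0.056, 1.591, -0.072]
wrist_force: [0.2, -0.0, 0.2]
grip_width: 0.708
```

```bash
python3 -c "
from h import *
to(gb(-.13,.1,.070));print(manip.state()['ft_torque'])
"
```

```text
t 9.35 p [0.5038 0.2189 0.0698] F [ 0.2 -0.   0.2] q [ 0.227  0.217  1.983 -0.005  0.964  0.312] w 0.708 zdir -4.7 xax [-0.022 -0.009 -1.   ]
tool shift mm [-0.2 -1.4  1.5]
[0.01484629 0.08527283 0.14953463]
```

Now approach the stop gently.

Request:
play_rows:
  translation:
    - [0,0,0]
    - [0,0,0]
    - [0,0,0]
  yaw: [3,3,2]

```text
time_s: 9.72
ee_pos: [0.5038, 0.2188, 0.0699]
tool_rot: [0.164, 1.585, -0.184]
wrist_force: [-0.0, 2.2, -0.9]
grip_width: 0.706
```

```bash
python3 -c "
from h import *
st();print(manip.state()['ft_torque'])
"
```

```text
t 9.725 p [0.5038 0.2188 0.0699] F [-0.   2.2 -0.9] q [ 0.227  0.217  1.983 -0.006  0.965  0.452] w 0.706 zdir -12.7 xax [-0.022 -0.01  -1.   ]
[0.36922361 0.17318746 1.50785208]
```

Request:
play_rows:
  translation:
    - [0,0,0]
    - [0,0,0]
    - [-15,0,0]
    - [-30,0,0]
    - [-30,0,0]
    - [0,0,0]
  yaw: [-6,-5,0,0,0,0]

```text
time_s: 10.48
ee_pos: [0.5061, 0.2198, 0.1498]
tool_rot: [0.017, 1.591, -0.033]
wrist_force: [0.3, 0.9, -0.8]
grip_width: 0.707
```

```bash
python3 -c "
from h import *
to(gb(-.13,-.1,.145))
"
```

```text
t 10.475 p [0.5061 0.2198 0.1498] F [ 0.3  0.9 -0.8] q [ 0.228  0.112  1.937 -0.005  1.115  0.262] w 0.707 zdir -1.8 xax [-0.02 -0.01 -1.  ]
tool shift mm [   6.6 -202.1   11.3]
```

Request:
play_rows:
  translation:
    - [0,-30,3]
    - [0,-50,3]
    - [0,-50,3]
    - [0,-40,2]
    - [0,-20,0]
    - [0,0,0]
    - [0,0,0]
    - [0,0,0]
    - [0,0,0]
    - [0,0,0]
    - [0,0,0]
    - [0,0,0]
    - [0,0,0]
    - [0,0,0]
  yaw: [0,0,0,0,0,0,9,9,9,9,9,9,9,0]

```text
time_s: 12.22
ee_pos: [0.5055, 0.0336, 0.1446]
tool_rot: [0.896, 1.396, -0.931]
wrist_force: [0.6, -0.2, 0.3]
grip_width: 0.705
```

```bash
python3 -c "
from h import *
to(gb(-.13,-.1,.08))
a=cap('top');w=cap('wrist')
o=np.hstack([cv2.resize(a['color'][150:270,110:230],(400,400)),cv2.resize(w['color'][:,60:444],(400,400))])
cv2.imwrite('pics/m3.png',o[:,:,::-1])
"
```

```text
t 12.225 p [0.5055 0.0336 0.1446] F [ 0.6 -0.2  0.3] q [-0.13   0.023  2.042 -0.009  1.107  1.046] w 0.705 zdir -67.1 xax [-0.031 -0.004 -1.   ]
tool shift mm [64.5  0.6 17.5]
```

View pics/m3.png

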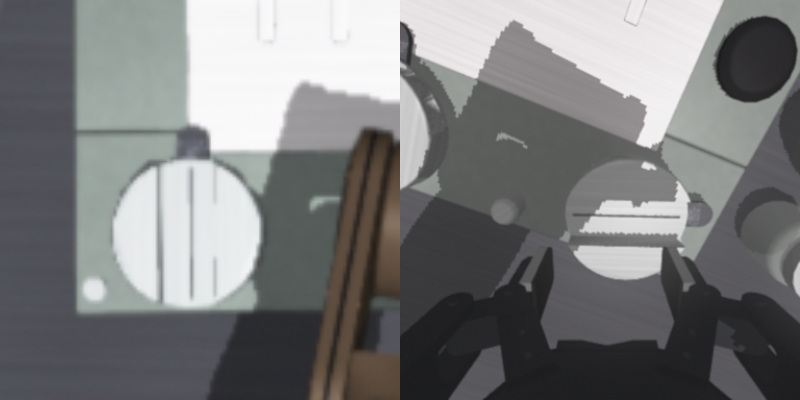

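Request:
play_rows:
  translation:
    - [0,0,16]
    - [0,0,0]
    - [20,0,0]
    - [20,0,0]
    - [10,0,0]
    - [0,0,0]
  yaw: [0,0,0,0,0,0]

```text
time_s: 13.08
ee_pos: [0.512, 0.0163, 0.0941]
tool_rot: [0.895, 1.395, -0.927]
wrist_force: [0.2, 0.3, 1.2]
grip_width: 0.706
```

```bash
python3 -c "
from h import *
to(gb(-.13,-.1,.07))
"
```

```text
t 13.075 p [0.512  0.0163 0.0941] F [0.2 0.3 1.2] q [-0.162  0.106  2.059 -0.011  1.005  1.013] w 0.706 zdir -67.0 xax [-0.029 -0.004 -1.   ]
tool shift mm [24.1  0.1 -1.2]
```

Request:
play_rows:
  translation:
    - [6,0,0]
    - [6,0,0]
    - [5,0,0]
    - [4,0,0]
    - [2,0,0]
    - [0,0,0]
  yaw: [0,0,0,0,0,0]

```text
time_s: 13.82
ee_pos: [0.5126, 0.0161, 0.0714]
tool_rot: [0.895, 1.392, -0.925]
wrist_force: [1.0, 0.3, 0.0]
grip_width: 0.706
```

```bash
python3 -c "
from h import *
to(gb(-.13,-.1,.07))
"
```

```text
t 13.825 p [0.5126 0.0161 0.0714] F [1.  0.3 0. ] q [-0.162  0.141  2.069 -0.011  0.956  1.013] w 0.706 zdir -66.9 xax [-0.026 -0.005 -1.   ]
tool shift mm [ 1.4 -1.1 -1.9]
```

Request:
play_rows:
  translation:
    - [2,-1,-2]
    - [0,0,0]
    - [0,0,0]
    - [0,0,0]
    - [0,0,0]
    - [0,0,0]
    - [0,0,0]
  yaw: [0,-6,-6,-6,-6,-6,-6]

```text
time_s: 14.7
ee_pos: [0.5109, 0.0173, 0.0697]
tool_rot: [0.402, 1.553, -0.421]
wrist_force: [-0.1, -0.0, -1.1]
grip_width: 0.704
```

```bash
python3 -c "
from h import *
to(gb(-.13,-.1,.070));print(manip.state()['ft_torque'])
"
```

```text
t 14.7 p [0.5109 0.0173 0.0697] F [-0.1 -0.  -1.1] q [-0.16   0.139  2.075 -0.011  0.949  0.37 ] w 0.704 zdir -30.0 xax [-0.023 -0.006 -1.   ]
tool shift mm [-0.3  0.1 -0.1]
[ 0.07344886 -0.20848046 -0.18550476]
```

Request:
play_rows:
  translation:
    - [0,0,0]
    - [0,0,0]
    - [0,0,0]
    - [0,0,0]
    - [0,0,0]
    - [0,0,0]
  yaw: [-6,-6,-6,-6,-6,-6]

```text
time_s: 15.45
ee_pos: [0.5116, 0.0187, 0.0697]
tool_rot: [-0.095, 1.588, 0.093]
wrist_force: [0.0, 0.2, -0.0]
grip_width: 0.704
```

Request:
play_rows:
  translation:
    - [0,0,0]
    - [0,0,0]
  yaw: [-3,-3]

```text
time_s: 15.7
ee_pos: [0.5116, 0.019, 0.0697]
tool_rot: [-0.178, 1.582, 0.178]
wrist_force: [0.2, -0.5, 0.6]
grip_width: 0.704
```

```bash
python3 -c "
from h import *
st();print(manip.state()['ft_torque'])
"
```

```text
t 15.7 p [0.5116 0.019  0.0697] F [ 0.2 -0.5  0.6] q [-0.159  0.138  2.077 -0.006  0.945 -0.382] w 0.704 zdir 13.0 xax [-0.018 -0.002 -1.   ]
[-0.07169778  0.02255177 -0.14973555]
```

Request:
play_rows:
  translation:
    - [0,0,0]
    - [0,0,0]
  yaw: [-2,-2]

```text
time_s: 15.95
ee_pos: [0.5116, 0.0191, 0.0697]
tool_rot: [-0.226, 1.576, 0.23]
wrist_force: [0.0, -2.9, 0.3]
grip_width: 0.705
```

```bash
python3 -c "
from h import *
st();print(manip.state()['ft_torque'])
"
```

```text
t 15.95 p [0.5116 0.0191 0.0697] F [ 0.  -2.9  0.3] q [-0.16   0.138  2.077 -0.003  0.945 -0.448] w 0.705 zdir 16.6 xax [-0.018  0.    -1.   ]
[-0.6972464   0.24203529 -2.78258275]
```

Hard stop reached (torque rose to 2.8 N m). Back off, rise and draw clear.

Request:
play_rows:
  translation:
    - [0,0,0]
    - [0,0,0]
    - [0,0,0]
    - [-15,0,0]
    - [-30,0,0]
    - [-40,0,0]
    - [-40,0,0]
    - [-30,0,0]
    - [0,0,0]
  yaw: [0,7,6,0,0,0,0,0,0]

```text
time_s: 17.08
ee_pos: [0.5146, 0.0191, 0.2351]
tool_rot: [-0.077, 1.584, 0.067]
wrist_force: [-0.1, 0.0, -0.1]
grip_width: 0.707
```

```bash
python3 -c "
from h import *
to([.35,.42,.23])
"
```

```text
t 17.075 p [0.5146 0.0191 0.2351] F [-0.1  0.  -0.1] q [-0.156 -0.066  1.953 -0.009  1.267 -0.245] w 0.707 zdir 5.2 xax [-0.014 -0.006 -1.   ]
tool shift mm [   4.8  414.3 -127.3]
```

Request:
play_rows:
  translation:
    - [0,20,0]
    - [0,40,0]
    - [0,40,-5]
    - [0,40,-12]
    - [0,40,-15]
    - [0,40,-15]
    - [0,40,-15]
    - [0,40,-15]
    - [0,40,-15]
    - [0,30,-10]
    - [0,10,0]
    - [0,0,0]
  yaw: [0,0,0,0,0,0,0,0,0,0,0,0]

```text
time_s: 18.58
ee_pos: [0.3618, 0.3936, 0.222]
tool_rot: [-0.114, 1.598, 0.085]
wrist_force: [-0.8, -0.9, 0.8]
grip_width: 0.707
```

```bash
python3 -c "
from h import *
st()
a=cap('top');b=cap('side')
o=np.vstack([cv2.resize(a['color'][90:250,50:370],(600,300)),cv2.resize(b['color'][110:350,60:380],(600,450))])
cv2.imwrite('pics/m4.png',cv2.resize(o[:,:,::-1],(480,600),interpolation=cv2.INTER_AREA))
cv2.imwrite('pics/m5.png',cv2.resize(a['color'][170:250,120:300,::-1],(800,356),interpolation=cv2.INTER_CUBIC))
"
```

```text
t 18.575 p [0.3618 0.3936 0.222 ] F [-0.8 -0.9  0.8] q [6.370e-01 3.000e-03 1.911e+00 1.000e-03 1.262e+00 5.100e-01] w 0.707 zdir 7.2 xax [-0.028 -0.02  -0.999]
```

View pics/m4.png

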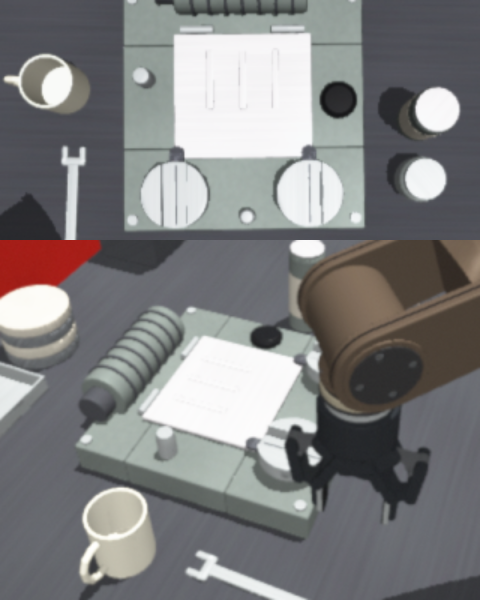

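View pics/m5.png

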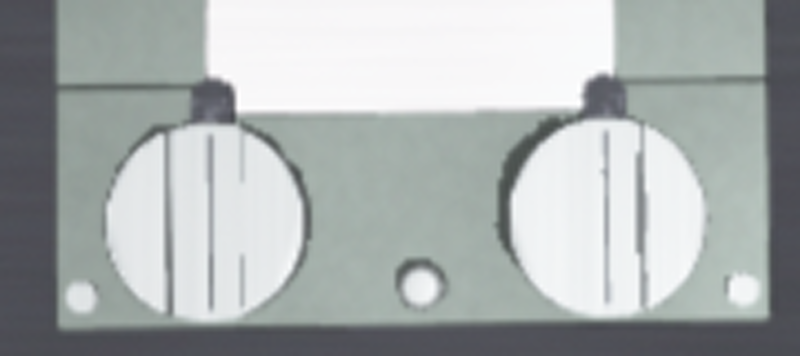

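Panel is flush, both tongues lie over its edge along the gearbox's x axis, and the bystanders look unmoved. The gripper is clear.

```bash
python3 -c "
from station import manip
print(manip.finish_job())"
```

```text
the job is handed in; nothing more can be done
None
```

The panel is shut flush and both cams are locked over its edge; I handed the job in at about 18.7 s, with the gripper drawn clear.

- **Panel:** I pushed it down with the closed fingertips until it stopped hard at z = 60 mm, with about 13 N on it.
- **Cams:** I turned each one with both fingertips in its slot, first the left and then the right. I stopped when the torque jumped from about 0.15 N m to 1.5 N m (left) and 2.8 N m (right), which marks the end stop.
- **Last pictures:** the panel lies flat, both slots and tongues point along the gearbox's x axis over the panel edge, and the nut, socket, cap, jar, can, wrench and mug look unmoved. I judged the bystanders by eye and did not measure them again.
- **Forces:** the final wrist force was about 1 N, so nothing was being touched. No check failed or disagreed.

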